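Roll the rolling pin clear and open the toaster oven

TASK

The rolling pin lies where the toaster oven's drop-down door would land. With your fingertips on top of its barrel, roll the pin away from the oven and stop it in the gap between where the open door will reach and the row of the mug, salt cellar and tin, touching neither; then press the oven door's bar handle down and let the door come fully open. Nothing is to be pinched or lifted, the pin is rolled only from its top half, and the other things on the counter stay where they are.

Things in the scene. Friction and masses are not known exactly. Their poses are not given: they have to be found in the camera images.
- toaster_oven: steel toaster oven, fixed, 420 wide, 300 deep, 245 mm high. Origin: centre of its underside, on the counter. Front faces its own -x (front face at x -150 mm), width along its own y. Panel with three knobs at y -210 to -105 mm, door at y -105 to +195 mm. Door shut, the bar handle stands out most, to x -199 mm; the door as it comes down and when open reaches x -312 mm at most.
- oven_door (a joint): drop-down glass door, 0 = shut (upright), 1.55 rad = fully open (level). Hinge line along the oven's y at oven x -157, z 60 mm; door 300 wide, 155 high, 14 mm thick, its top turning towards the oven's -x. Slight hinge friction (0.15 Nm): about 4 to 6 N straight down on the handle starts it; past about 0.5 rad it sinks fully open by itself within about 2 s.
- door_handle (a point): middle of the door's bar handle: round dark steel bar, 14 mm in diameter, 250 mm long along the oven's y; with the door shut at oven x -192, y 45, z 203 mm, that is 35 mm out from the middle of the door's thickness and 143 mm above the hinge line; 21 mm free between bar and door. The point moves with the door.
- rolling_pin: loose wooden rolling pin, 0.6 to 0.9 kg, lying about parallel to the oven's front. Origin: centre of the barrel, 35 mm above the counter. Its own y is the long axis; its x and z turn as it rolls. Barrel 70 mm in diameter, 250 mm long; at each end a handle 25 mm thick, 96 mm long, turning with it. Slight rolling resistance: left at rest it stays.
- mug: yellow ceramic mug standing in the row, 82 mm in diameter, 95 mm high, handle on its own +y side, which faces away from the oven. Origin: centre of its underside.
- salt_cellar: round glass salt cellar with a hinged steel lid, standing in the row, 74 mm in diameter, 50 mm high; hinge (own -x) and thumb tab (own +x) reach 46 mm from its centre, along the row. Origin: centre of its underside.
- paste_tin: small tin standing in the row, 56 mm in diameter, 88 mm high. Origin: centre of its underside. The mug, cellar and tin stand in any order in a row parallel to the oven's front, centres 480 to 490 mm in front of the oven's origin.
- trivet: round grey plastic trivet lying flat, 172 mm in diameter, 9 mm high, out of the way. Origin: centre of its underside.
- tong: closed steel tong lying flat, 280 mm long along its own x, 20 mm high, out of the way. Origin: near its middle, on the counter.
- wooden_spoon: wooden spoon lying flat, 240 mm long along its own x, out of the way. Origin: near its middle, on the counter.
Things that resemble listed ones, but are neither listed nor needed, are in the scene too. What is shaped like the salt_cellar but yellow is not meant.

How it is judged:
By the outcome, as a careful person would: the job done as asked, in the order asked, and still so for the second after the job is handed in, with the robot touching nothing.
It also fails if it takes over 64 s, if anything falls off the work surface, if the arm or the gripper's body presses on something with over 40 N, if the wrist force passes 120 N, or if a joint passes its speed limit or range.

ROBOT

A 6-joint arm with a two-finger parallel gripper is mounted at the origin on the work surface. World frame = base frame: x ahead of the robot, y to its left, z up, the work surface at z = 0. Lengths are in m, angles in rad, forces in N, time in s.
With the tool pointing down it reaches from about 0.25 to 0.725 m from the base axis. Payload 4 kg.
Tool frame: the origin (TCP) lies between the finger pads; the fingertips stand 8 mm ahead of it and the grasp point (between the pads) lies 11 mm behind it (bot.tip_reach is the distance from the TCP to the fingertips, in m); z points along the fingers, y is the line along which they close (so a half turn about z gives the same grasp; the last joint's range is limited). The gripper opens to 85 mm and grips with 20 to 120 N. Pads are 22 mm wide; open, the fingers measure 114 mm over their backs; the gripper's body (76 mm by 85 mm) begins 54 mm behind the grasp point. The pads swing forward as they close: fully open they stand 13 mm farther back than shut.
Start: joints at [1.267, 0.241, 0.005, 1.335, 0, 1.571], TCP at [0.15, 0.477, 0.239] pointing down, gripper open.
Joint ranges: [-2.72, 2.72], [-1.05, 1.87], [-1.09, 1.28], [-1.99, 2.15], [-1.42, 1.44], [-3.14, 3.14]. Speed limits (rad/s): [2.79, 2.79, 3.14, 3.14, 3.14, 3.14].

INTERFACE

Orientations are given as a unit quaternion [x, y, z, w].
In Python, from workcell import bot gives the robot as it stands.
- The arm moves only by the tool move_arm, never from a script. Its argument "deltas" is a list of rows, each a list of 7 numbers: the opening, from 0 (shut) to 1 (fully open), then the shift along the tool's x, y, z in mm, then the turn, a rotation vector about the tool's x, y, z in degrees. In form: [[gripper, tx, ty, tz, ax, ay, az], ...]. A call has 1 to 10 rows; each row shifts and turns the commanded pose from where the row before left it, along the tool's axes as they then stand; what a row does not reach is not made up. A row lasts 1/12 s, in which the tool goes at most 41.7 mm and 7.16 degrees, less where a joint would pass 70% of its speed; a pose out of reach is approached as far as the arm can. A call is refused whole if a number of a shift passes 41.7 or a number of a turn 7.16, either way. A call with a gripper value outside its range is refused whole. The fingers move at their own pace and stop on an object; the grip force is fixed at half the most. Time passes only in rows, so rows that do not move let the fingers close. It gives the time, the measured TCP pose, the force, the opening and the grip force at its end, in the units of the state.
- bot.get_obs(): the state, without advancing time (a new reading comes with each control period).
- bot.camera(name): name is "scene" or "side" or "wrist"; returns the picture (480x640x3 uint8, blue, green, red); there is no depth.
- bot.calibration(name): a dict with "K" (3x3 intrinsics, pixels), "position" and "orientation" of the camera in the world. Camera axes: x right, y down, z forward; pixel columns grow to the right and rows downward; lengths in m; the calibration is good to about 2 mm. A picture is of the moment at which its call begins: read the wrist's pose just before it. calibration takes no time and is no camera call; for the wrist camera it gives the pose at the moment of the call.
- bot.job_done(): hands the job in; it is judged then, once.
Trained networks look in the newest picture that a camera, given by its name, has taken for a name from the list of things; names that differ only in an ending like _2 or _b are one class to them, and where a whole thing is asked for, a point or a joint stands for the part that bears it (a point fixed in the world has none). Each returns a list of dicts, best first, with "conf" (0 to 1); they miss things now and then, are a little off and sometimes report something else, mostly with a low value. They report only what shows in the picture. A call takes as long as a camera call. They do not tell look-alikes from the thing itself.
- bot.outline_of(query, camera): "pixels" (480x640 bool, what is visible of it) and "rect" ([left, top, width, height] in pixels, round what is visible of it).
The state is a dict: "clock": time; "joint_pos": joint angles; "joint_vel": joint speeds; "tau": joint torques, N m; "eef_pos": TCP position; "tool_rot": TCP orientation; "ft_force": force on the tool from outside, world axes, zero at the start; "ft_torque": the same for the moment, N m; "grip_width": finger opening in m; "grasp_force": force on a finger pad.
Only numpy, scipy, OpenCV 4.12 (cv2) and the standard library are available. Lean on these libraries where they do the work, as an engineer would, in place of code of your own. Each camera call takes 0.05 s, during which the arm holds its last target. There are 200 camera calls.

## Working session

There is one attempt and no reset: what is moved stays moved. The work goes in short steps, Python scripts to look and compute and a tool call to move; the robot and the scene stay as the last step left them, time stands still between calls to the robot, and variables do not carry over. Pictures are saved under pics/ and viewed, at most 10 in all, crops included, and the job is handed in when it is done.

Besides the shell and the picture viewer there is one more tool, called by a JSON object that holds its "name" and its "arguments", one argument or row to a line. move_arm: Moves the arm, as the interface text tells. Its arguments: {"type":"object","properties":{"deltas":{"type":"array","items":{"type":"array","items":{"type":"number"}}}},"required":["deltas"]}

```bash
mkdir -p pics; ls
cat > h.py <<'E'
import numpy as np, cv2
from scipy.spatial.transform import Rotation as R
from workcell import bot
def ray(cam,uv,z):
    c=bot.calibration(cam); K=np.array(c["K"]); r=R.from_quat(c["orientation"]).as_matrix(); p=np.array(c["position"])
    uv=np.atleast_2d(uv).astype(float)
    d=(r@np.linalg.inv(K)@np.c_[uv,np.ones(len(uv))].T).T
    return p+d*((z-p[2])/d[:,2])[:,None]
def proj(cam,P):
    c=bot.calibration(cam); K=np.array(c["K"]); r=R.from_quat(c["orientation"]).as_matrix()
    q=(np.atleast_2d(P)-np.array(c["position"]))@r@K.T
    return q[:,:2]/q[:,2:]
E
python3 - <<'E'
from h import *
for c in ["scene","side"]:
    im=bot.camera(c); cv2.imwrite(f"pics/{c}0.png",im); k=bot.calibration(c); print(c,k["position"],k["orientation"],k["K"])
    for n in ["toaster_oven","oven_door","door_handle","rolling_pin","mug","salt_cellar","paste_tin","trivet","tong","wooden_spoon"]:
        o=bot.outline_of(n,c); print(n,[(round(x["conf"],2),x["rect"]) for x in o])
o=bot.get_obs();print(o["clock"],o["tool_rot"],o["eef_pos"],o["ft_force"],o["grip_width"],bot.tip_reach)
E
```

```text
pics
scene [ 1.30762382 -0.71451845  0.93281789] [ 0.83891457  0.31552633 -0.16421457 -0.41194544] [[444.12978581   0.         320.59418571]
 [  0.         444.12978581 241.38672651]
 [  0.           0.           1.        ]]
toaster_oven [(0.91, [309.6, 126.2, 148.3, 122.4])]
oven_door [(0.71, [142.3, 326.8, 60.1, 52.5]), (0.23, [255.3, 233.5, 17.8, 36.6])]
door_handle [(0.78, [308.1, 157.4, 74.0, 71.3]), (0.58, [263.1, 241.2, 40.0, 43.5]), (0.31, [198.8, 303.4, 72.8, 68.2]), (0.2, [144.2, 328.8, 59.0, 52.1])]
rolling_pin [(0.86, [277.6, 210.3, 101.5, 52.6])]
mug [(0.58, [272.1, 240.0, 32.7, 46.2])]
salt_cellar [(0.91, [394.8, 257.7, 29.6, 23.2]), (0.84, [303.5, 271.7, 23.8, 30.4]), (0.57, [341.3, 287.2, 25.3, 26.3])]
paste_tin [(0.64, [257.7, 236.0, 15.0, 35.0])]
trivet [(0.96, [165.1, 284.8, 58.6, 45.7])]
tong [(0.62, [199.5, 304.1, 74.2, 67.7])]
wooden_spoon [(0.58, [142.7, 331.0, 60.0, 48.3])]
side [-0.08514047 -0.75195202  1.20559148] [ 0.87137139 -0.30825425  0.13037535 -0.35873873] [[532.58447294   0.         315.60771564]
 [  0.         532.58447294 244.79335118]
 [  0.     
[... 220 characters left out ...]
ng_pin [(0.95, [200.1, 228.5, 124.1, 68.8]), (0.27, [314.9, 364.3, 70.0, 60.1])]
mug [(0.82, [301.0, 272.1, 31.5, 44.4])]
salt_cellar [(0.87, [352.5, 243.7, 30.9, 24.4]), (0.68, [319.8, 200.7, 23.9, 26.3]), (0.66, [332.3, 268.5, 27.5, 26.1]), (0.35, [183.1, 176.6, 90.8, 80.4]), (0.31, [202.4, 228.9, 121.7, 66.7])]
paste_tin [(0.85, [280.1, 293.5, 19.4, 33.8])]
trivet [(0.6, [314.4, 363.0, 68.8, 60.7])]
tong [(0.66, [359.0, 317.5, 86.6, 67.7])]
wooden_spoon [(0.83, [383.2, 378.3, 70.8, 65.5]), (0.31, [298.8, 270.5, 30.2, 45.4])]
1.1 [ 1.51309837e-01  9.88486385e-01 -1.33144220e-06 -1.69955222e-05] [0.14954444 0.47710119 0.23931487] [-0.45883491 -0.10638105 -0.70948176] 0.085549464995066 0.008
```

View pics/scene0.png

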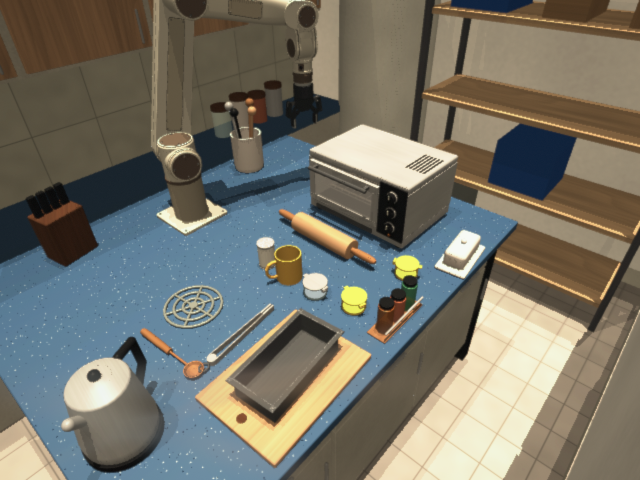

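View pics/side0.png

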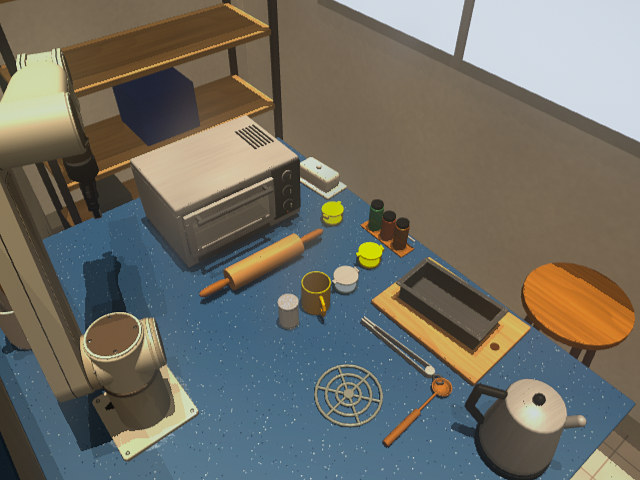

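The scene picture shows the pin at (327,236). The row is the tin (265,252), mug (288,265) and glass cellar (315,287). Look-alikes are the yellow cellars at (354,300) and (407,267); I reject both because the listed one is clear glass with a steel lid. Next I fit the poses by silhouettes.

```bash
cat > fit.py <<'E'
from h import *
from scipy.optimize import minimize
def cyl(r,z0,z1,n=32):
    t=np.linspace(0,2*np.pi,n,False); return np.vstack([np.c_[r*np.cos(t),r*np.sin(t),0*t+z] for z in(z0,z1)])
def ycyl(r,y0,y1):
    c=cyl(r,y0,y1); return c[:,[0,2,1]]+[0,0,.035]
box=lambda x0,x1,y0,y1,z0,z1:np.array([[x,y,z] for x in(x0,x1) for y in(y0,y1) for z in(z0,z1)])
M={"toaster_oven":[box(-.15,.15,-.21,.21,0,.245),box(-.199,-.15,-.08,.17,.196,.21)],
"rolling_pin":[ycyl(.035,-.125,.125),ycyl(.0125,-.221,.221)],
"paste_tin":[cyl(.028,0,.088)],"mug":[cyl(.041,0,.095)],"salt_cellar":[cyl(.037,0,.05)]}
def sil(cam,parts,q):
    m=np.zeros((480*2,640*2),np.uint8); Rz=R.from_euler("z",q[2]).as_matrix()
    for p in parts:
        uv=proj(cam,p@Rz.T+[q[0],q[1],0])*2+.5
        cv2.fillConvexPoly(m,cv2.convexHull(np.round(uv*16).astype(np.int32)),1,cv2.LINE_8,4)
    return m>0
def fit(name,masks,q0,yaw=True):
    masks={c:cv2.resize(m.astype(np.uint8),None,fx=2,fy=2,interpolation=cv2.INTER_NEAREST)>0 for c,m in masks.items()}
    def f(q):
        q=np.r_[q,0][:3]; s=0
        for c,m in masks.items():
            a=sil(c,M[name],q); s+=1-(a&m).sum()/(a|m).sum()
        return s/len(masks)
    q0=np.array(q0[:3 if yaw else 2],float); sx=np.vstack([q0]+[q0+d for d in np.diag([.02,.02,.1][:len(q0)])])
    r=minimize(f,q0,method="Nelder-Mead",options=dict(initial_simplex=sx,xatol=1e-4,fatol=1e-5)); return r.x,1-r.fun
def near(name,cam,uv):
    o=bot.outline_of(name,cam)
    return min(o,key=lambda x:np.hypot(x["rect"][0]+x["rect"][2]/2-uv[0],x["rect"][1]+x["rect"][3]/2-uv[1]))["pixels"]
E
python3 - <<'E'
from fit import *
cent={"toaster_oven":((383,187),(216,190)),"rolling_pin":((327,236),(262,262)),"paste_tin":((265,253),(289,310)),"mug":((288,264),(316,294)),"salt_cellar":((315,287),(346,281))}
for c in("scene","side"): bot.camera(c)
for n,(a,b) in cent.items():
    mk={"scene":near(n,"scene",a),"side":near(n,"side",b)}
    g=np.mean([ray("scene",a,.05)[0,:2],ray("side",b,.05)[0,:2]],0)
    best=None
    for y in ([-np.pi/2,-1.0,-.6,-.2,.2] if n in("toaster_oven","rolling_pin") else [0]):
        r=fit(n,mk,[*g,y],n in("toaster_oven","rolling_pin"))
        if best is None or r[1]>best[1]: best=r
    print(n,best[0].round(4),round(best[1],3), [fit(n,{k:v},[*best[0],0][:3])[0].round(3) for k,v in mk.items()])
for u in [(354,300),(407,267)]: print(ray("scene",u,.03))
E
```

```text
toaster_oven [ 0.5197  0.475  -1.6053] 0.953 [array([ 0.513,  0.485, -1.608]), array([ 0.524,  0.48 , -1.581])]
rolling_pin [ 0.4944  0.1921 -1.5985] 0.93 [array([ 0.494,  0.191, -1.599]), array([ 0.494,  0.193, -1.591])]
paste_tin [ 0.4282 -0.011 ] 0.868 [array([ 0.428, -0.011, -0.02 ]), array([ 0.428, -0.011,  0.003])]
mug [ 0.5273 -0.0092] 0.897 [array([ 0.53 , -0.011, -0.004]), array([ 0.527, -0.009,  0.   ])]
salt_cellar [ 0.6387 -0.0109] 0.855 [array([ 0.637, -0.01 ,  0.014]), array([ 0.643, -0.003, -0.099])]
[[0.76637712 0.01590839 0.03      ]]
[[0.80158365 0.23610914 0.03      ]]
```

Run:
```python
from fit import *
mk={}
ims={}
for c,a in(("scene",(383,187)),("side",(216,190))): ims[c]=bot.camera(c); mk[c]=near("toaster_oven",c,a)
for k in (mk,{"scene":mk["scene"]},{"side":mk["side"]}):
    b=max((fit("toaster_oven",k,[.52,.48,y]) for y in(1.45,1.57,1.7)),key=lambda r:r[1]); print(b[0].round(4),round(b[1],3))
    if k is mk:q=b[0]
Rz=R.from_euler("z",q[2]).as_matrix(); T=lambda p:np.array(p)@Rz.T+[q[0],q[1],0]
out=[]
for c in ims:
    im=cv2.resize(ims[c],None,fx=4,fy=4,interpolation=cv2.INTER_CUBIC)
    B=T(box(-.15,.15,-.21,.21,0,.245)); H=T([[-.192,-.08,.203],[-.192,.17,.203]]); G=T([[-.312,-.11,0],[-.312,.2,0]]);
    for i in range(8):
        for j in range(i):
            if bin(i^j).count("1")==1: a,b=(proj(c,B[[i,j]])*4+2).astype(int); cv2.line(im,tuple(map(int,a)),tuple(map(int,b)),(0,255,0),1)
    for L,col in((H,(0,0,255)),(G,(255,0,255))):
        a,b=(proj(c,L)*4+2).astype(int); cv2.line(im,tuple(map(int,a)),tuple(map(int,b)),col,1)
    for P,r,h in (((.4282,-.011),.028,.088),((.5273,-.0092),.041,.095),((.6387,-.0109),.037,.05)):
        pts=cyl(r,0,h)+[*P,0]
        for k in(0,32): cv2.polylines(im,[(proj(c,pts[k:k+32])*4+2).astype(np.int32)],True,(255,255,0),1)
    x,y=(250,120) if c=="scene" else (160,130)
    out.append(im[y*4:y*4+720,x*4:x*4+860])
cv2.imwrite("pics/ov.png",cv2.resize(np.hstack(out),(800,335),interpolation=cv2.INTER_AREA))
```

```text
[0.5194 0.4779 1.5382] 0.948
[0.5115 0.4877 1.559 ] 0.952
[0.5243 0.481  1.5656] 0.959
```

View pics/ov.png

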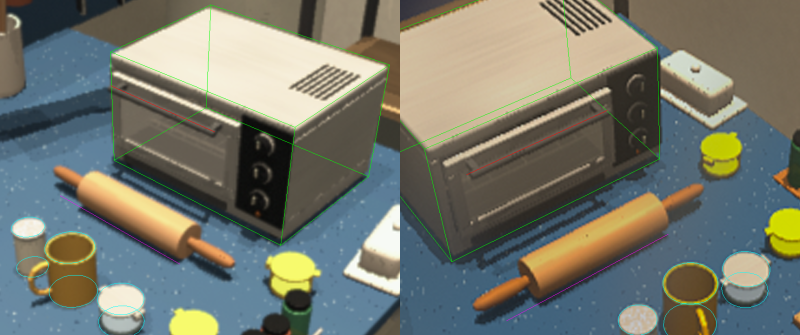

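The overlay fits the oven edges in both views. The red handle line lies on the bar and the row cylinders match. The glass cellar at scene pixel (315,287) is the one that's meant; both yellow ones are rejected.

- **Pin:** centre at y≈0.192.
- **Gap:** y 0.032 to 0.166, so the target pin centre is y≈0.098.

I'll move to a safe point first and then align the fingers with the pin axis.

{"name": "move_arm", "arguments": {
  "deltas": [
    [1, -23.3, -26.7, 0, 0, 0, 0],
    [1, -23.3, -26.7, 0, 0, 0, 0],
    [1, -23.3, -26.7, 0, 0, 0, 0],
    [1, -23.3, -26.7, 0, 0, 0, 0],
    [1, -23.3, -26.7, 0, 0, 0, 0],
    [1, -23.3, -26.7, 0, 0, 0, 0],
    [1, -23.3, -26.7, 0, 0, 0, 0],
    [1, 0, 0, 0, 0, 0, 0]
  ]
}}

```text
clock: 2.57
eef_pos: [0.2505, 0.2452, 0.2394]
tool_rot: [0.155, 0.988, -0.001, 0.001]
ft_force: [-0.1, 0.3, 0.1]
grip_width: 0.0854
grasp_force: 0.0
```

{"name": "move_arm", "arguments": {
  "deltas": [
    [1, 0, 0, 0, 0, 0, 7],
    [1, 0, 0, 0, 0, 0, 7],
    [1, 0, 0, 0, 0, 0, 7],
    [1, 0, 0, 0, 0, 0, 7],
    [1, 0, 0, 0, 0, 0, 7],
    [1, 0, 0, 0, 0, 0, 7],
    [1, 0, 0, 0, 0, 0, 7],
    [1, 0, 0, 0, 0, 0, 7],
    [1, 0, 0, 0, 0, 0, 7],
    [1, 0, 0, 0, 0, 0, 7]
  ]
}}

```text
clock: 3.4
eef_pos: [0.2492, 0.2504, 0.2394]
tool_rot: [0.693, 0.721, 0.0, -0.0]
ft_force: [-0.3, 0.5, -0.1]
grip_width: 0.0855
grasp_force: 0.0
```

{"name": "move_arm", "arguments": {
  "deltas": [
    [1, 0, 0, 0, 0, 0, 4],
    [1, 0, 0, 0, 0, 0, 0],
    [1, 0, 0, 0, 0, 0, 0]
  ]
}}

```text
clock: 3.65
eef_pos: [0.2492, 0.2502, 0.2394]
tool_rot: [0.715, 0.699, 0.0, -0.0]
ft_force: [-0.2, 0.0, 1.2]
grip_width: 0.0855
grasp_force: 0.0
```

{"name": "move_arm", "arguments": {
  "deltas": [
    [1, -4.6, 35.1, 17, 0, 0, 0],
    [1, -4.6, 35.1, 17, 0, 0, 0],
    [1, -4.6, 35.1, 17, 0, 0, 0],
    [1, -4.6, 35.1, 17, 0, 0, 0],
    [1, -4.6, 35.1, 17, 0, 0, 0],
    [1, -4.6, 35.1, 17, 0, 0, 0],
    [1, -4.6, 35.1, 17, 0, 0, 0],
    [1, 0, 0, 15, 0, 0, 0],
    [1, 0, 0, 5, 0, 0, 0],
    [1, 0, 0, 5, 0, 0, 0]
  ]
}}

```text
clock: 4.48
eef_pos: [0.4932, 0.2114, 0.0939]
tool_rot: [0.715, 0.699, -0.001, -0.001]
ft_force: [0.1, 0.1, 0.9]
grip_width: 0.0849
grasp_force: 0.0
```

{"name": "move_arm", "arguments": {
  "deltas": [
    [1, 0, 0, 4, 0, 0, 0],
    [1, 0, 0, 4, 0, 0, 0],
    [1, 0, 0, 2, 0, 0, 0],
    [1, 0, 0, 2, 0, 0, 0],
    [1, 0, 0, 0, 0, 0, 0]
  ]
}}

```text
clock: 4.9
eef_pos: [0.4939, 0.2121, 0.0838]
tool_rot: [0.715, 0.699, 0.0, 0.0]
ft_force: [0.3, -1.0, -0.3]
grip_width: 0.0853
grasp_force: 0.0
```

{"name": "move_arm", "arguments": {
  "deltas": [
    [1, 0, 0, 2, 0, 0, 0],
    [1, 0, 0, 2, 0, 0, 0],
    [1, 0, 0, 2, 0, 0, 0],
    [1, 0, 0, 0, 0, 0, 0]
  ]
}}

```text
clock: 5.23
eef_pos: [0.4938, 0.2116, 0.0769]
tool_rot: [0.716, 0.698, -0.0, -0.0]
ft_force: [0.0, -0.3, -0.8]
grip_width: 0.0854
grasp_force: 0.0
```

{"name": "move_arm", "arguments": {
  "deltas": [
    [1, 0, 0, 2, 0, 0, 0],
    [1, 0, 0, 1, 0, 0, 0],
    [1, 0, 0, 0, 0, 0, 0]
  ]
}}

```text
clock: 5.48
eef_pos: [0.494, 0.2116, 0.074]
tool_rot: [0.716, 0.698, -0.0, -0.0]
ft_force: [-0.6, -0.8, -0.4]
grip_width: 0.0855
grasp_force: 0.0
```

{"name": "move_arm", "arguments": {
  "deltas": [
    [1, 0, 0, 1, 0, 0, 0],
    [1, 0, 0, 1, 0, 0, 0],
    [1, 0, 0, 0, 0, 0, 0]
  ]
}}

```text
clock: 5.73
eef_pos: [0.494, 0.2117, 0.0721]
tool_rot: [0.716, 0.698, -0.0, -0.0]
ft_force: [0.2, 0.1, -0.2]
grip_width: 0.0854
grasp_force: 0.0
```

{"name": "move_arm", "arguments": {
  "deltas": [
    [1, 0, 0, 2, 0, 0, 0],
    [1, 0, 0, 2, 0, 0, 0],
    [1, 0, 0, 1, 0, 0, 0],
    [1, 0, 0, 0, 0, 0, 0]
  ]
}}

```text
clock: 6.07
eef_pos: [0.4939, 0.2116, 0.0669]
tool_rot: [0.716, 0.698, -0.0, -0.0]
ft_force: [0.1, 0.9, -0.6]
grip_width: 0.0853
grasp_force: 0.0
```

{"name": "move_arm", "arguments": {
  "deltas": [
    [1, 0, 0, 1, 0, 0, 0],
    [1, 0, 0, 1, 0, 0, 0],
    [1, 0, 0, 0, 0, 0, 0]
  ]
}}

```text
clock: 6.32
eef_pos: [0.494, 0.2117, 0.0651]
tool_rot: [0.716, 0.698, -0.0, -0.0]
ft_force: [0.0, -0.3, 0.3]
grip_width: 0.0857
grasp_force: 0.0
```

Run:
```python
from fit import *
im=bot.camera("side"); p=proj("side",bot.get_obs()["eef_pos"])[0]; print(p)
s=bot.camera("scene"); q=proj("scene",bot.get_obs()["eef_pos"])[0]
f=lambda im,p:cv2.resize(im[int(p[1])-60:int(p[1])+60,int(p[0])-60:int(p[0])+60],(400,400),interpolation=cv2.INTER_CUBIC)
cv2.imwrite("pics/c1.png",np.hstack([f(im,p),f(s,q)]))
```

```text
[260.33995521 249.86202139]
```

View pics/c1.png

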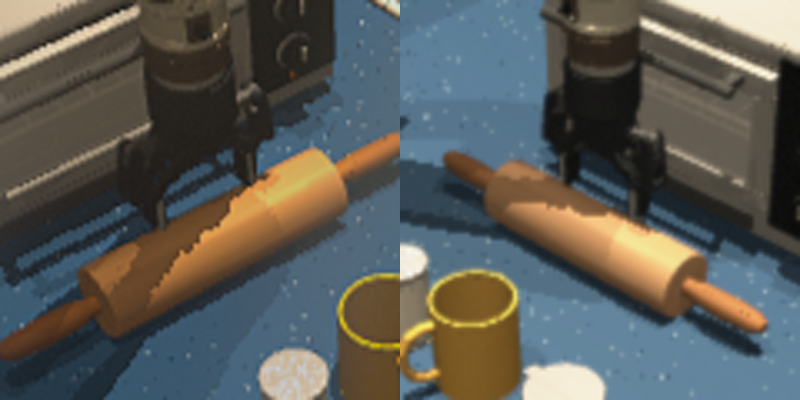

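The fingertips hang just over the oven-side shoulder of the barrel: left finger at (160,225) in the left crop, still behind the top. I'll shift 10 mm towards the top and lower again.

{"name": "move_arm", "arguments": {
  "deltas": [
    [1, 0, 0, -8, 0, 0, 0],
    [1, -10, 0, 0, 0, 0, 0],
    [1, 0, 0, 3, 0, 0, 0],
    [1, 0, 0, 3, 0, 0, 0],
    [1, 0, 0, 0, 0, 0, 0]
  ]
}}

```text
clock: 6.83
eef_pos: [0.4934, 0.2012, 0.0666]
tool_rot: [0.716, 0.698, -0.001, -0.0]
ft_force: [-0.5, 1.0, 0.0]
grip_width: 0.0855
grasp_force: 0.0
```

{"name": "move_arm", "arguments": {
  "deltas": [
    [1, 0, 0, 1, 0, 0, 0],
    [1, 0, 0, 1, 0, 0, 0],
    [1, 0, 0, 0, 0, 0, 0]
  ]
}}

```text
clock: 7.08
eef_pos: [0.4938, 0.2018, 0.065]
tool_rot: [0.716, 0.698, -0.0, -0.0]
ft_force: [0.1, 0.5, 0.0]
grip_width: 0.0853
grasp_force: 0.0
```

{"name": "move_arm", "arguments": {
  "deltas": [
    [1, 0, 0, 1, 0, 0, 0],
    [1, 0, 0, 1, 0, 0, 0],
    [1, 0, 0, 0, 0, 0, 0]
  ]
}}

```text
clock: 7.33
eef_pos: [0.4939, 0.2024, 0.0647]
tool_rot: [0.716, 0.699, 0.001, -0.0]
ft_force: [-3.6, 0.3, 7.8]
grip_width: 0.0853
grasp_force: 4.1
```

{"name": "move_arm", "arguments": {
  "deltas": [
    [1, -3, 0, 0.5, 0, 0, 0],
    [1, -5, 0, 0, 0, 0, 0],
    [1, -6, 0, 0, 0, 0, 0],
    [1, -6, 0, 0, 0, 0, 0],
    [1, -6, 0, 0, 0, 0, 0],
    [1, -6, 0, 0, 0, 0, 0],
    [1, -5, 0, 0, 0, 0, 0],
    [1, -3, 0, 0.5, 0, 0, 0],
    [1, 0, 0, 0, 0, 0, 0]
  ]
}}

```text
clock: 8.08
eef_pos: [0.493, 0.1616, 0.0642]
tool_rot: [0.716, 0.698, 0.001, 0.0]
ft_force: [-3.7, -1.3, 12.1]
grip_width: 0.0856
grasp_force: 6.2
```

```bash
cat > pin.py <<'E'
from fit import *
mk={}; 
for c in("scene","side"):
    bot.camera(c); o=bot.outline_of("rolling_pin",c)
    if o: mk[c]=o[0]["pixels"]
print({c:(*fit("rolling_pin",{c:m},[.494,.15,1.55])[0].round(4),) for c,m in mk.items()},fit("rolling_pin",mk,[.494,.15,1.55]),bot.get_obs()["clock"])
E
python3 pin.py
```

```text
{'scene': (np.float64(0.4913), np.float64(0.1711), np.float64(1.5501)), 'side': (np.float64(0.496), np.float64(0.1733), np.float64(1.5393))} (array([0.49331862, 0.17229225, 1.54584137]), np.float64(0.8407518060227579)) 8.2833
```

The pin rolled 20 mm for 40 mm of tip travel, so there is no slip. I'll finish this stroke, lift and reposition.

{"name": "move_arm", "arguments": {
  "deltas": [
    [1, -4, 0, 0.3, 0, 0, 0],
    [1, -5, 0, 0.3, 0, 0, 0],
    [1, -4, 0, 0.3, 0, 0, 0],
    [1, -2, 0, 0, 0, 0, 0],
    [1, 0, 0, 0, 0, 0, 0],
    [1, 0, 0, -3, 0, 0, 0],
    [1, 0, 0, -9, 0, 0, 0],
    [1, 0, 0, 0, 0, 0, 0]
  ]
}}

```text
clock: 8.95
eef_pos: [0.4936, 0.1472, 0.075]
tool_rot: [0.716, 0.698, 0.001, 0.001]
ft_force: [0.4, -0.6, 0.2]
grip_width: 0.0853
grasp_force: 0.0
```

```bash
python3 pin.py
```

```text
{'scene': (np.float64(0.4945), np.float64(0.1624), np.float64(1.5431)), 'side': (np.float64(0.4944), np.float64(0.1663), np.float64(1.5455))} (array([0.49449909, 0.16419382, 1.5448321 ]), np.float64(0.8740756980761353)) 9.15
```

{"name": "move_arm", "arguments": {
  "deltas": [
    [1, 15, 0, 0, 0, 0, 0],
    [1, 16, 0, 0, 0, 0, 0],
    [1, 0, 0, 4, 0, 0, 0],
    [1, 0, 0, 4, 0, 0, 0],
    [1, 0, 0, 2, 0, 0, 0],
    [1, 0, 0, 1, 0, 0, 0],
    [1, 0, 0, 1, 0, 0, 0],
    [1, 0, 0, 0, 0, 0, 0]
  ]
}}

```text
clock: 9.82
eef_pos: [0.4934, 0.1784, 0.064]
tool_rot: [0.716, 0.698, 0.002, -0.001]
ft_force: [-6.4, 2.1, 19.1]
grip_width: 0.0854
grasp_force: 9.5
```

{"name": "move_arm", "arguments": {
  "deltas": [
    [1, -4, 0, -0.7, 0, 0, 0],
    [1, -7, 0, 0, 0, 0, 0],
    [1, -9, 0, 0, 0, 0, 0],
    [1, -9, 0, 0, 0, 0, 0],
    [1, -9, 0, 0, 0, 0, 0],
    [1, -9, 0, 0, 0, 0, 0],
    [1, -8, 0, 0.3, 0, 0, 0],
    [1, -6, 0, 0.3, 0, 0, 0],
    [1, -4, 0, 0.3, 0, 0, 0],
    [1, -1, 0, 0, 0, 0, 0]
  ]
}}

```text
clock: 10.65
eef_pos: [0.4916, 0.11, 0.0618]
tool_rot: [0.716, 0.698, -0.0, 0.001]
ft_force: [-1.5, -0.4, 7.0]
grip_width: 0.0856
grasp_force: 3.1
```

{"name": "move_arm", "arguments": {
  "deltas": [
    [1, 0, 0, 0, 0, 0, 0],
    [1, 0, 0, -3, 0, 0, 0],
    [1, 0, 0, -9, 0, 0, 0],
    [1, 0, 0, 0, 0, 0, 0]
  ]
}}

```text
clock: 10.98
eef_pos: [0.4923, 0.1115, 0.0744]
tool_rot: [0.716, 0.698, 0.001, 0.0]
ft_force: [0.7, -0.9, -0.2]
grip_width: 0.0855
grasp_force: 0.0
```

```bash
python3 pin.py
```

```text
{'scene': (np.float64(0.492), np.float64(0.1292), np.float64(1.5431)), 'side': (np.float64(0.4923), np.float64(0.1312), np.float64(1.5512))} (array([0.49114108, 0.13022406, 1.54376733]), np.float64(0.8774861117627046)) 11.1833
```

{"name": "move_arm", "arguments": {
  "deltas": [
    [1, 16, 0, 0, 0, 0, 0],
    [1, 16.5, 0, 0, 0, 0, 0],
    [1, 0, 0, 4, 0, 0, 0],
    [1, 0, 0, 4, 0, 0, 0],
    [1, 0, 0, 2, 0, 0, 0],
    [1, 0, 0, 1, 0, 0, 0],
    [1, 0, 0, 0, 0, 0, 0]
  ]
}}

```text
clock: 11.77
eef_pos: [0.4925, 0.1447, 0.064]
tool_rot: [0.716, 0.698, 0.001, -0.0]
ft_force: [-3.9, 1.5, 13.9]
grip_width: 0.0855
grasp_force: 7.3
```

{"name": "move_arm", "arguments": {
  "deltas": [
    [1, -4, 0, 0, 0, 0, 0],
    [1, -7, 0, 0, 0, 0, 0],
    [1, -9, 0, 0, 0, 0, 0],
    [1, -9, 0, 0, 0, 0, 0],
    [1, -9, 0, 0, 0, 0, 0],
    [1, -8, 0, 0, 0, 0, 0],
    [1, -7, 0, 0.3, 0, 0, 0],
    [1, -6, 0, 0.3, 0, 0, 0],
    [1, -4, 0, 0.3, 0, 0, 0],
    [1, -1, 0, 0, 0, 0, 0]
  ]
}}

```text
clock: 12.6
eef_pos: [0.4909, 0.0785, 0.0623]
tool_rot: [0.716, 0.698, -0.0, 0.001]
ft_force: [-2.5, -1.6, 9.7]
grip_width: 0.0856
grasp_force: 4.9
```

{"name": "move_arm", "arguments": {
  "deltas": [
    [1, 0, 0, 0, 0, 0, 0],
    [1, 0, 0, -3, 0, 0, 0],
    [1, 0, 0, -9, 0, 0, 0],
    [1, 0, 0, 0, 0, 0, 0]
  ]
}}

```text
clock: 12.93
eef_pos: [0.4915, 0.08, 0.0744]
tool_rot: [0.716, 0.698, 0.001, 0.0]
ft_force: [0.4, 0.1, 0.3]
grip_width: 0.0854
grasp_force: 0.0
```

```bash
python3 pin.py
```

```text
{'scene': (np.float64(0.4896), np.float64(0.0971), np.float64(1.5433)), 'side': (np.float64(0.4913), np.float64(0.0987), np.float64(1.5478))} (array([0.49073636, 0.09766217, 1.54823687]), np.float64(0.8075469027398363)) 13.1333
```

The pin is at y≈0.098, mid-gap and parallel to the oven front. Next is the door: raise, then hover over the handle bar.

{"name": "move_arm", "arguments": {
  "deltas": [
    [1, 0, 0, -35, 0, 0, 0],
    [1, 0, 0, -35, 0, 0, 0],
    [1, 0, 0, -35, 0, 0, 0],
    [1, 0, 0, -35, 0, 0, 0],
    [1, 0, 0, -30, 0, 0, 0],
    [1, 34, -4, 0, 0, 0, 0],
    [1, 34, -4, 0, 0, 0, 0],
    [1, 34, -4, 0, 0, 0, 0],
    [1, 34, -4, 0, 0, 0, 0],
    [1, 34, -4, 0, 0, 0, 0]
  ]
}}

```text
clock: 13.97
eef_pos: [0.4746, 0.2521, 0.2429]
tool_rot: [0.716, 0.698, -0.0, -0.0]
ft_force: [0.4, 0.3, -0.3]
grip_width: 0.0853
grasp_force: 0.0
```

{"name": "move_arm", "arguments": {
  "deltas": [
    [1, 36, -4, 0, 0, 0, 0],
    [1, 0, 0, 8, 0, 0, 0],
    [1, 0, 0, 8, 0, 0, 0],
    [1, 0, 0, 0, 0, 0, 0],
    [1, 0, 0, 0, 0, 0, 0]
  ]
}}

```text
clock: 14.38
eef_pos: [0.4714, 0.2854, 0.2261]
tool_rot: [0.716, 0.698, -0.002, -0.0]
ft_force: [0.2, 0.0, -0.1]
grip_width: 0.0853
grasp_force: 0.0
```

Run:
```python
from fit import *
e=bot.get_obs(); print(e["eef_pos"],e["ft_force"]); e=e["eef_pos"]
w=bot.camera("wrist"); s=bot.camera("scene"); d=bot.camera("side")
H=np.array([[.474+.0,.286,.21],[.36,.29,.203],[.59,.282,.203]])
for c,im in(("wrist",w),("scene",s)):
    for p in proj(c,H): print(c,p)
q=proj("scene",e)[0]; r=proj("side",e)[0]
f=lambda im,p:cv2.resize(im[int(p[1])-45:int(p[1])+45,int(p[0])-45:int(p[0])+45],(300,300),interpolation=cv2.INTER_CUBIC)
cv2.imwrite("pics/c2.png",np.hstack([cv2.copyMakeBorder(cv2.resize(w,(480,360)),0,240,0,0,cv2.BORDER_CONSTANT),np.vstack([f(s,q),f(d,r)])]))
```

```text
[0.47137651 0.28543432 0.22612557] [ 0.22129621  0.03139244 -0.07321236]
wrist [323.27201317 306.05616207]
wrist [ 44.01453493 295.61409386]
wrist [606.07625207 300.51434818]
scene [336.76136888 176.31970655]
scene [312.29804384 167.29511924]
scene [363.89237193 190.24955796]
```

View pics/c2.png

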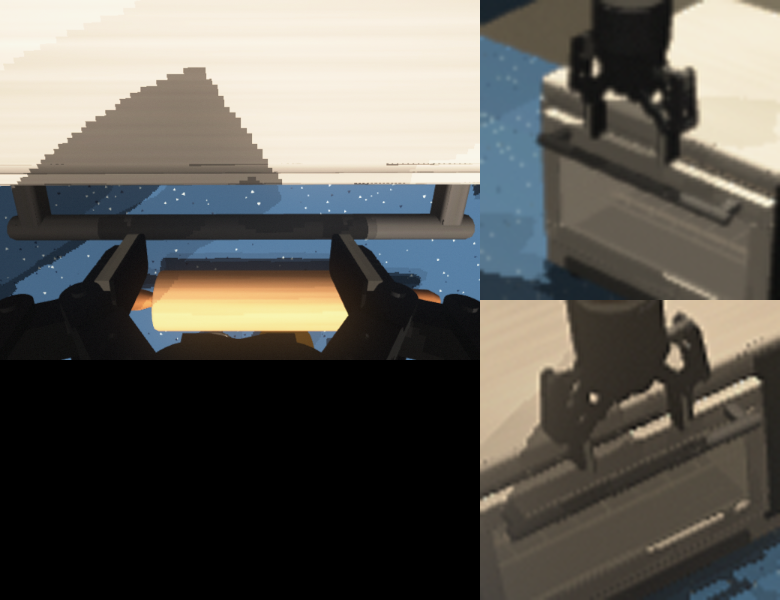

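The wrist view shows the bar level at row ~303 of the full picture, with its ends at columns 13 and 631. That puts it at y≈0.284 and centred at x≈0.474, which agrees with the fit. Lowering onto it.

{"name": "move_arm", "arguments": {
  "deltas": [
    [1, 0, 0, 6, 0, 0, 0],
    [1, 0, 0, 5, 0, 0, 0],
    [1, 0, 0, 4, 0, 0, 0],
    [1, 0, 0, 2, 0, 0, 0],
    [1, 0, 0, 2, 0, 0, 0],
    [1, 0, 0, 1, 0, 0, 0],
    [1, 0, 0, 0, 0, 0, 0]
  ]
}}

```text
clock: 15.12
eef_pos: [0.4718, 0.2868, 0.207]
tool_rot: [0.716, 0.698, -0.0, -0.0]
ft_force: [-0.1, -0.6, 0.7]
grip_width: 0.085
grasp_force: 0.0
```

{"name": "move_arm", "arguments": {
  "deltas": [
    [1, 0, 0, 1, 0, 0, 0],
    [1, 0, 0, 1, 0, 0, 0],
    [1, 0, 0, 0, 0, 0, 0]
  ]
}}

```text
clock: 15.37
eef_pos: [0.4719, 0.2869, 0.2052]
tool_rot: [0.716, 0.698, -0.0, -0.0]
ft_force: [-0.5, -0.5, -0.1]
grip_width: 0.0855
grasp_force: 0.0
```

{"name": "move_arm", "arguments": {
  "deltas": [
    [1, -1, 0, 2, 0, 0, 0],
    [1, -2, 0, 2, 0, 0, 0],
    [1, -4, 0, 1.5, 0, 0, 0],
    [1, -6, 0, 2, 0, 0, 0],
    [1, -7, 0, 2.3, 0, 0, 0],
    [1, -7, 0, 2.7, 0, 0, 0],
    [1, -7, 0, 3, 0, 0, 0],
    [1, -6.6, 0, 3.3, 0, 0, 0]
  ]
}}

```text
clock: 16.03
eef_pos: [0.4712, 0.2452, 0.1885]
tool_rot: [0.716, 0.698, 0.001, 0.001]
ft_force: [-1.8, -4.1, 7.3]
grip_width: 0.0855
grasp_force: 4.2
```

{"name": "move_arm", "arguments": {
  "deltas": [
    [1, -6.5, 0, 3.8, 0, 0, 0],
    [1, -6.2, 0, 4.1, 0, 0, 0],
    [1, -6, 0, 4.5, 0, 0, 0],
    [1, -5.7, 0, 4.8, 0, 0, 0],
    [1, -5.5, 0, 5, 0, 0, 0],
    [1, -5, 0, 5, 0, 0, 0]
  ]
}}

```text
clock: 16.53
eef_pos: [0.4704, 0.2108, 0.1596]
tool_rot: [0.716, 0.698, 0.001, 0.0]
ft_force: [-0.3, 0.7, -0.0]
grip_width: 0.0853
grasp_force: 0.0
```

{"name": "move_arm", "arguments": {
  "deltas": [
    [1, -35, 0, -5, 0, 0, 0],
    [1, -35, 0, -20, 0, 0, 0],
    [1, -35, 0, -30, 0, 0, 0],
    [1, -30, 0, -35, 0, 0, 0],
    [1, -20, 0, -35, 0, 0, 0],
    [1, 0, 0, -30, 0, 0, 0],
    [1, 0, 0, 0, 0, 0, 0],
    [1, 0, 0, 0, 0, 0, 0],
    [1, 0, 0, 0, 0, 0, 0],
    [1, 0, 0, 0, 0, 0, 0]
  ]
}}

```text
clock: 17.37
eef_pos: [0.4657, 0.0629, 0.3063]
tool_rot: [0.715, 0.699, -0.001, -0.001]
ft_force: [-0.1, -0.3, -0.3]
grip_width: 0.0854
grasp_force: 0.0
```

{"name": "move_arm", "arguments": {
  "deltas": [
    [1, 0, 0, 0, 0, 0, 0],
    [1, 0, 0, 0, 0, 0, 0],
    [1, 0, 0, 0, 0, 0, 0],
    [1, 0, 0, 0, 0, 0, 0],
    [1, 0, 0, 0, 0, 0, 0],
    [1, 0, 0, 0, 0, 0, 0],
    [1, 0, 0, 0, 0, 0, 0],
    [1, 0, 0, 0, 0, 0, 0],
    [1, 0, 0, 0, 0, 0, 0],
    [1, 0, 0, 0, 0, 0, 0]
  ]
}}

```text
clock: 18.2
eef_pos: [0.4665, 0.0626, 0.3081]
tool_rot: [0.716, 0.698, 0.0, 0.0]
ft_force: [-0.1, 0.3, -0.6]
grip_width: 0.0857
grasp_force: 0.0
```

{"name": "move_arm", "arguments": {
  "deltas": [
    [1, 0, 0, 0, 0, 0, 0],
    [1, 0, 0, 0, 0, 0, 0],
    [1, 0, 0, 0, 0, 0, 0],
    [1, 0, 0, 0, 0, 0, 0],
    [1, 0, 0, 0, 0, 0, 0],
    [1, 0, 0, 0, 0, 0, 0],
    [1, 0, 0, 0, 0, 0, 0],
    [1, 0, 0, 0, 0, 0, 0],
    [1, 0, 0, 0, 0, 0, 0],
    [1, 0, 0, 0, 0, 0, 0]
  ]
}}

```text
clock: 19.03
eef_pos: [0.4664, 0.0626, 0.3081]
tool_rot: [0.716, 0.698, -0.0, -0.0]
ft_force: [-0.1, -0.1, -0.7]
grip_width: 0.0858
grasp_force: 0.0
```

```bash
python3 pin.py
python3 - <<'E'
from h import *
s=bot.camera("scene"); d=bot.camera("side")
f=lambda im,x,y:cv2.resize(im[y:y+190,x:x+190],(400,400),interpolation=cv2.INTER_CUBIC)
cv2.imwrite("pics/c3.png",np.hstack([f(s,250,120),f(d,180,150)])); print(bot.get_obs()["eef_pos"])
E
```

```text
{'scene': (np.float64(0.4898), np.float64(0.097), np.float64(1.5431)), 'side': (np.float64(0.4919), np.float64(0.0992), np.float64(1.5536))} (array([0.49006294, 0.09787364, 1.54876212]), np.float64(0.889441318448859)) 19.2333
[0.46648259 0.06264866 0.30806455]
```

View pics/c3.png

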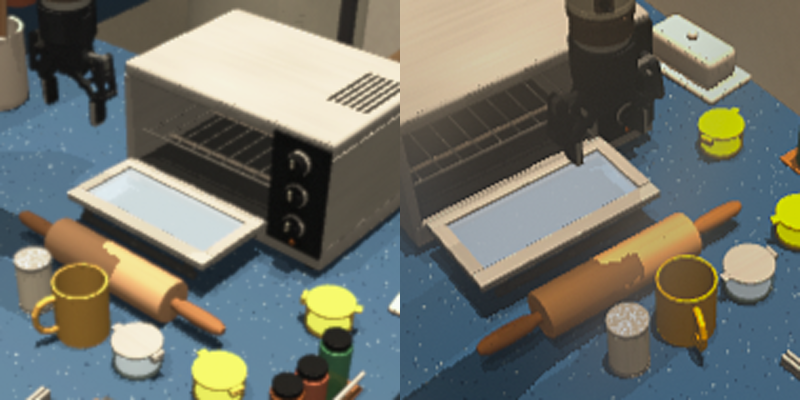

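The door lies level, with its front edge around (205,265) in the left crop. The pin sits between it and the row, clear of both, and nothing else has moved. The robot is clear too, so I'm handing in.

```bash
python3 -c "
from h import *
print(bot.job_done())"
```

```text
the job is handed in; nothing more can be done
None
```

I rolled the pin from its top into the gap and pressed the oven door's handle down until the door fell fully open. In the last pictures the pin touches neither the door nor the row and nothing else has moved; the job is handed in at about 19 s of the 64 s, with no verdict returned.

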